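# Open a sealed centrifuge bucket and rack its tube

### The job

The centrifuge bucket's aerosol-tight cap is screwed down over a spun tube: unscrew the cap anticlockwise by feel, following the thread up and never forcing it (keep push, pull and side load to about 10 N), and keep hold of it as it comes free. Lift it straight up clear of the tube and set it down mouth down on bare worktop beside the bucket's stand. Then lift the tube out of the bucket and stand it upright in an empty hole of the tube rack, right down on the rack's floor; drop nothing and leave everything else where it is.

Things in the scene. Friction and masses are not known exactly. Their poses are not given: they have to be found in the camera images.
- safety_bucket: Aluminium centrifuge bucket hung by two trunnions in a grey bench stand, one fixed piece. Origin: centre of the stand's underside, on the bucket's upright axis, z up. Foot 124 x 124 x 12 mm; two uprights 65 mm high at y = +-43 mm; bucket 55 mm across with a 62 mm flange, top 66 mm above the origin. Its bore, 32 mm across, holds the tube on a floor 22 mm above the origin.
- bucket_neck (a point): Centre of the top of the bucket's neck, 102 mm above the worktop, hidden by the cap at first. The neck, 41 mm across, carries a raised right-hand thread 48 mm across; a sprung rubber seal on its top, up to 107 mm when free, presses the screwed cap upward with 2 to 5 N, then less as the cap rises.
- screw_cap: Loose clear plastic screw cap, grey ribs, 70 to 120 g. Origin: centre of the skirt's lower rim, z up, on the bucket's axis while screwed on; rim 68 mm above the worktop at the start, 0 when stood mouth down. Skirt 59 mm across (61 over ribs), 39 mm high, 50 mm inside; above it a closed dome 46 mm across up to 73 mm. Once free it must rise 50 mm more to clear the tube.
- cap_grip (a point): Where to grip the cap: on its axis, 30 mm above the rim, fingers across the skirt. Turned anticlockwise from above it climbs a coarse greased thread, by an amount a turn to be felt (10 to 25 mm), with 1.5 mm of play up and down; fingers that turn without rising load the thread. It is free after 1.1 to 1.4 turns, more than one grasp for most wrists; let go, it stays where it is.
- spun_tube: Loose 50 ml tube of 20 g, 114 mm tall, 28 mm across with a lid 34 mm across on top (stays on). Origin: centre of its foot, z up. It stands in the middle of the bucket's bore under the cap, foot 22 mm and top 136 mm above the worktop, so 29 mm of it stand out above the seal: pinch it there from above, tool about 5 mm below its top (the fingers close to about 28 mm).
- tube_stand: Fixed aluminium tube rack, 62 x 216 x 60 mm: floor plate 4 mm thick, top plate from 56 to 60 mm, end walls. Origin: centre of its underside; four holes 33.5 mm across in a row along its y, 52 mm apart. A tube put in stands on the floor plate and 58 mm of it stand out above.
- place0 (a point): Hole 0 of the tube rack: the point on the rack's floor, 4 mm above the worktop, where the foot of a tube in this hole stands; -78 mm from the rack's middle along its y. Taken by other_tube_a.
- place1 (a point): Hole 1 of the tube rack: the point on the rack's floor, 4 mm above the worktop, where the foot of a tube in this hole stands; -26 mm from the rack's middle along its y. Empty at the start.
- place2 (a point): Hole 2 of the tube rack: the point on the rack's floor, 4 mm above the worktop, where the foot of a tube in this hole stands; 26 mm from the rack's middle along its y. Taken by other_tube_b.
- place3 (a point): Hole 3 of the tube rack: the point on the rack's floor, 4 mm above the worktop, where the foot of a tube in this hole stands; 78 mm from the rack's middle along its y. Empty at the start.
- other_tube_a: A loose 50 ml tube like spun_tube (34 mm across, 114 mm tall), standing in hole 0 of the rack; origin at its foot. Leave it there.
- other_tube_b: A loose 50 ml tube like spun_tube (34 mm across, 114 mm tall), standing in hole 2 of the rack; origin at its foot. Leave it there.
- label_tape: A loose roll of label tape lying flat, 78 mm across and 19 mm high; origin at the centre of its underside. Leave it there.
- marker: A loose marker pen lying flat, 12 x 138 x 13 mm, its length along its own y; origin under its middle. Leave it there.
- petri_dish: A loose petri dish, 89 mm across and 15 mm high; origin at the centre of its underside. Leave it there.
- foam_rack: A loose foam tube rack, 72 x 100 x 42 mm; origin at the centre of its underside. Leave it there.
Not all that is in view belongs to the job. Of the things like the other_tube_a, leave any that is purple or turquoise; of the rest the smaller one is meant.

How it is judged:
By the outcome, as a careful person would: the job done as asked, in the order asked, and still so for the second after the job is handed in, with the robot touching nothing.
It also fails if it takes over 72 s, if anything falls off the work surface, if the arm or the gripper's body presses on something with over 40 N, if the wrist force passes 120 N, or if a joint passes its speed limit or range.

### The arm

A 6-joint arm with a two-finger parallel gripper is mounted at the origin on a cart in front of the work surface, level with it; the furniture and walls round the work are solid. World frame = base frame: x ahead of the robot, y to its left, z up, the work surface at z = 0. Lengths are in m, angles in degrees, forces in N, time in s.
With the tool pointing down it reaches from about 0.325 to 0.75 m from the base axis. Payload 7.6 kg.
Tool frame: the origin (TCP) lies at the very end of the fingers, on their centre line; the grasp point (between the pads) lies arm.grip_depth behind it (arm.grip_depth is the distance from the TCP to the grasp point, in m); z points along the fingers, y is the line along which they close (so a half turn about z gives the same grasp; the last joint's range is limited). The gripper opens to 85 mm and grips with 20 to 120 N. Pads are 22 mm wide; open, the fingers measure 114 mm over their backs; the gripper's body (76 mm by 85 mm) begins 54 mm behind the grasp point. The pads swing forward as they close: fully open they stand 13 mm farther back than shut.
Start: joints at [-73.7, 2.991, 80.254, -0, 96.75, -4.028], TCP at [0.182, -0.492, 0.231] pointing down, gripper open.
Joint ranges: [-166.34, 166.34], [-52.06, 124.39], [6.96, 135.62], [-60.46, 240.46], [14.63, 156.25], [-167.68, 167.68]. Speed limits (degrees/s): [147.25, 147.25, 172.46, 180, 180, 180].

### API

Orientations are given as a 3x3 rotation matrix whose columns are the frame's x, y, z axes.
In Python, from plant import arm gives the robot as it stands.
- The arm moves only by the shell command python3 -m handwheel 'ROWS'. ROWS is JSON, a list of rows, each a list of 5 numbers: the shift along the world's x, y, z in m, then the turn about the world's z in rad, then the opening, from 0 (shut) to 1 (fully open). In form: [[x, y, z, spin, grip], ...]. A call has 1 to 12 rows; each row is the pose to reach, as a shift and turn from the pose commanded when the call began; what a row does not reach only later rows make up. A row lasts 1/8 s, in which the tool goes at most 62.5 mm and 10.7 degrees, less where a joint would pass 70% of its speed; a pose out of reach is approached as far as the arm can. A call with a gripper value outside its range is refused whole. The fingers move at their own pace and stop on an object; the grip force is fixed at half the most. Time passes only in rows, so rows that repeat a pose let the fingers close. It gives the time, the measured TCP pose, the force, the opening and the grip force at its end, in the units of the state.
- arm.sense(): the state, without advancing time (a new reading comes with each control period).
- arm.capture(name): name is "side" or "top"; returns a dict with "img" (400x640x3 uint8, red, green, blue), "camera_matrix" (3x3 intrinsics, pixels), "distortion" ([k1, k2, p1, p2, k3] as OpenCV has them; the pictures are not rectified), "R" (3x3) and "t" (3): a world point X has camera coordinates R X + t. Camera axes: x right, y down, z forward; pixel columns grow to the right and rows downward; lengths in m; the calibration is good to about 2 mm. A picture is of the moment at which its call begins. There is no depth.
- arm.job_done(): hands the job in; it is judged then, once.
The state is a dict: "clock": time; "joint_pos": joint angles; "joint_velocities": joint speeds; "tau": joint torques, N m; "ee_pos": TCP position; "ee_rot": TCP orientation; "contact_force": force on the tool from outside, world axes, zero at the start; "wrist_torque": the same for the moment, N m; "grip_width": opening from 0.0 (shut) to 1.0 (fully open); "finger_force": force on a finger pad.
Only numpy, scipy, OpenCV 4.12 (cv2) and the standard library are available. Lean on these libraries where they do the work, as an engineer would, in place of code of your own. Each camera call takes 0.05 s, during which the arm holds its last target. There are 200 camera calls.

## Working session

There is one attempt and no reset: what is moved stays moved. The work goes in short steps, Python scripts to look and compute and a shell command to move; the robot and the scene stay as the last step left them, time stands still between calls to the robot, and variables do not carry over. Pictures are saved under pics/ and viewed, at most 10 in all, crops included, and the job is handed in when it is done.

```bash
mkdir -p pics; ls; python3 - <<'E'
from plant import arm
import cv2,numpy as np
print(arm.grip_depth, arm.sense())
for n in("side","top"):
    c=arm.capture(n); cv2.imwrite(f"pics/{n}0.png",c["img"][:,:,::-1]); np.savez(f"pics/{n}0.npz",**c)
    print(n,c["camera_matrix"].tolist(),c["distortion"],c["R"].tolist(),c["t"], (-c["R"].T@c["t"]))
E
```

```text
pics
0.0187 {'clock': 0.0, 'joint_pos': array([-7.36987126e+01,  3.02487524e+00,  8.03127754e+01,  3.28143697e-04,
        9.67491089e+01, -4.02875872e+00]), 'joint_velocities': array([ 0.0333495 , -0.01238263, -0.05992295, -0.00172404, -0.06938249,
        0.02567134]), 'tau': array([ 1.87938504e-04, -3.81667507e+01, -3.60185802e+01, -2.23712061e-05,
        6.00270956e-03, -1.58116251e-05]), 'ee_pos': array([ 0.18233121, -0.49200388,  0.23049598]), 'ee_rot': array([[ 9.37706663e-01,  3.47427746e-01, -4.19570136e-04],
       [ 3.47427982e-01, -9.37705540e-01,  1.45496099e-03],
       [ 1.12060578e-04, -1.51009702e-03, -9.99998854e-01]]), 'contact_force': array([0.27624102, 0.04083493, 1.13146414]), 'wrist_torque': array([-0.00385233,  0.01090819,  0.02251362]), 'finger_force': 0.0, 'grip_width': 1.0023114008534688}
side [[379.2205692415769, 0.0, 322.5396002352439], [0.0, 379.2205692415769, 190.10683984490987], [0.0, 0.0, 1.0]] [-0.08515426  0.          0.          0.          0.        ] [[-0.934972693864335, -0.3546209896707119, 0.008367521319559371], [-0.1495754472538667, 0.37275293794269326, -0.9157960650897647], [0.32164148878351206, -0.8574958897511146, -0.4015564116697309]] [0.52470064 0.16775449 0.96913114] [0.20395994 0.95456485 0.53839928]
top [[520.8690804045384, 0.0, 324.273717365435], [0.0, 520.8690804045384, 202.125872059453], [0.0, 0.0, 1.0]] [-0.01805434  0.          0.          0.          0.        ] [[0.017196404973619586, -0.9998427288521454, 0.004336037070718614], [-0.9976365032952467, -0.017446681114062897, -0.06646066965459703], [0.06652586676486487, -0.003182904271191895, -0.9977796240511149]] [-0.02633747  0.55988057  1.68073465] [ 0.44719787 -0.01121566  1.71432702]
```

View pics/side0.png

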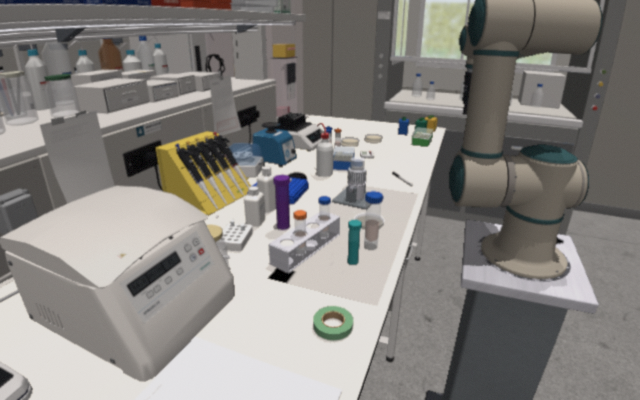

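View pics/top0.png

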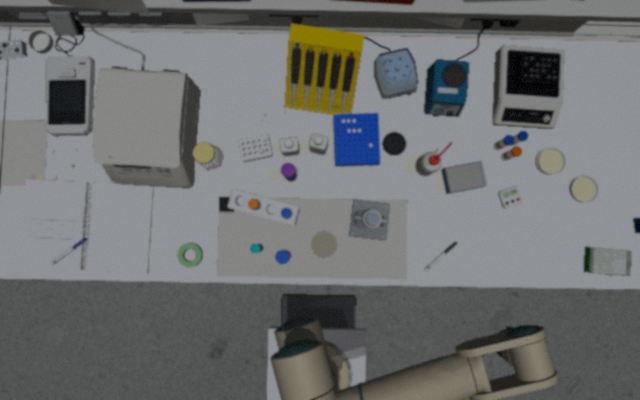

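Side view: the capped bucket is at about (357,185), and the rack at about (305,240) holds tubes with orange and blue lids. Purple (283,200), turquoise (354,243) and a larger blue-lidded tube (373,220) stand outside the rack. Top view: stand at (370,219), rack at (264,206), tape at (190,255).

```bash
python3 - <<'E'
import cv2
t=cv2.imread("pics/top0.png");s=cv2.imread("pics/side0.png")
cv2.imwrite("pics/c1.png",cv2.resize(t[175:285,215:415],None,fx=4,fy=4,interpolation=cv2.INTER_CUBIC))
cv2.imwrite("pics/c2.png",cv2.resize(s[145:285,235:425],None,fx=4.2,fy=4.2,interpolation=cv2.INTER_CUBIC))
E
```

```text
(no output)
```

View pics/c1.png

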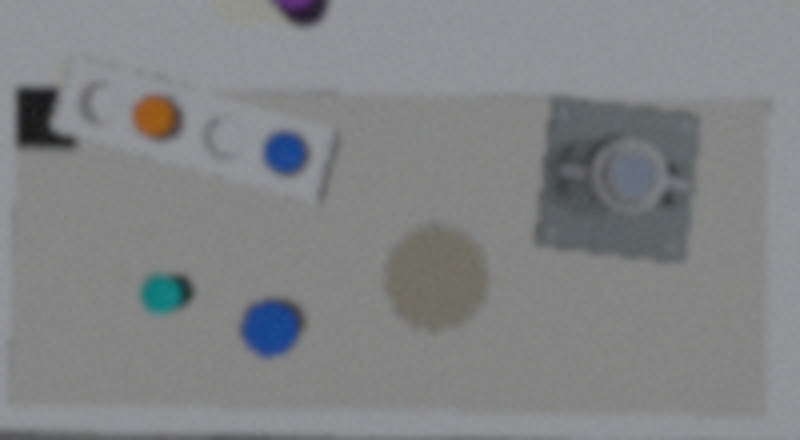

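View pics/c2.png

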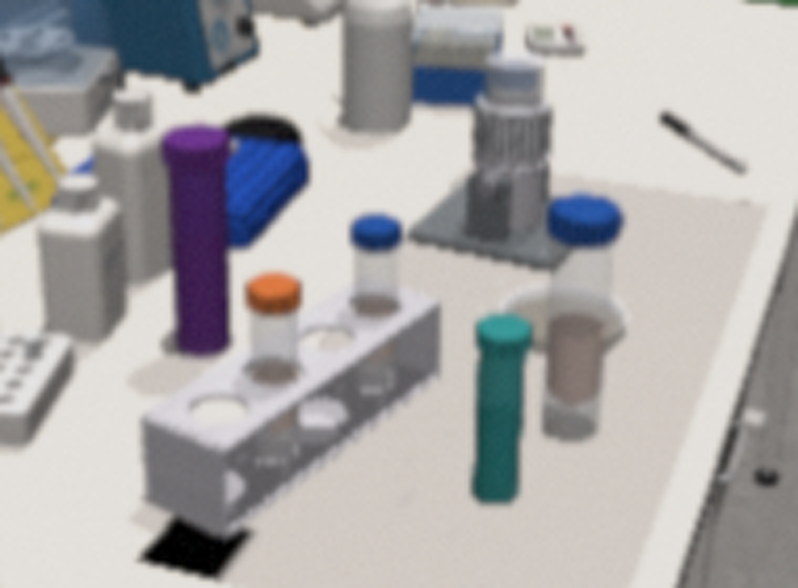

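Rack tubes in the top view: blue lid (286,213) and orange lid (254,204). The empty holes are at (271,209) and (239,201). The other candidates are all outside the rack: loose big blue (283,257), turquoise (256,248) and purple (289,171). The smaller blue tube in the rack's end hole is therefore other_tube_a in hole 0, orange is other_tube_b in hole 2, and holes 1 and 3 are empty. Next I'll measure positions.

```bash
cat > h.py <<'E'
import cv2,numpy as np
from scipy.optimize import least_squares
C={n:dict(np.load(f"pics/{n}0.npz")) for n in("side","top")}
def proj(n,X):
    c=C[n]; return cv2.projectPoints(np.array(X,float).reshape(-1,1,3),cv2.Rodrigues(c["R"])[0],c["t"],c["camera_matrix"],c["distortion"])[0][:,0]
def plane(n,px,z):
    c=C[n]; u=cv2.undistortPoints(np.array(px,float).reshape(-1,1,2),c["camera_matrix"],c["distortion"])[:,0]
    d=np.c_[u,np.ones(len(u))]@c["R"]; o=-c["R"].T@c["t"]
    return o+d*((z-o[2])/d[:,2])[:,None]
T=lambda p:np.array(p,float)/4+[215,175]
S=lambda p:np.array(p,float)/4.2+[235,145]
E
python3 - <<'E'
from h import *
im=C["top"]["img"]; hsv=cv2.cvtColor(im,cv2.COLOR_RGB2HSV)
def cen(n,lo,hi,box):
    m=cv2.inRange(cv2.cvtColor(C[n]["img"],cv2.COLOR_RGB2HSV),lo,hi);x0,y0,x1,y1=box
    M=cv2.moments(m[y0:y1,x0:x1],True); return M["m10"]/M["m00"]+x0,M["m01"]/M["m00"]+y0,M["m00"]
b=cen("top",(100,120,40),(130,255,255),(278,205,296,222)); o=cen("top",(5,120,60),(22,255,255),(245,195,265,212))
print("px",b,o)
B=plane("top",[b[:2]],.117)[0];O=plane("top",[o[:2]],.117)[0]
print("blue",B,"orange",O,"dist(104)",np.linalg.norm(B-O),"mid",(B+O)/2)
print("holes",plane("top",T([(97,103),(223,137)]),.058))
print("rack top corners",plane("top",T([(72,58),(335,130),(322,203),(52,132)]),.06))
f=plane("top",T([(553,98),(699,115),(685,261),(537,245)]),.012);print("foot",f,f.mean(0),"sides",[np.linalg.norm(f[i]-f[i-1]) for i in range(4)])
print("dome",plane("top",T([(633,175)]),.141))
# uprights tops
print("upr",plane("top",T([(572,171),(678,181)]),.066))
for nm,box in(("blue",(100,100,40)),):
    sb=cen("side",(100,100,40),(130,255,255),(316,194,333,206)); so=cen("side",(3,120,60),(22,255,255),(290,208,310,222)); print(sb,so,plane("side",[sb[:2],so[:2]],.112))
print("side dome top",plane("side",[S((517,66))],.141))
E
```

```text
px (285.72727272727275, 212.72727272727272, 66.0) (253.23529411764707, 203.80882352941177, 68.0)
blue [0.51903025 0.10139722 0.117     ] orange [0.54470123 0.20180084 0.117     ] dist(104) 0.10363343044539541 mid [0.53186574 0.15159903 0.117     ]
holes [[0.5572876  0.25449445 0.058     ]
 [0.53192731 0.15346756 0.058     ]]
rack top corners [[0.59274135 0.27511039 0.06      ]
 [0.53895148 0.06437746 0.06      ]
 [0.48078508 0.07350398 0.06      ]
 [0.53342537 0.28930948 0.06      ]]
foot [[ 0.57098365 -0.1114566   0.012     ]
 [ 0.55911692 -0.23130962  0.012     ]
 [ 0.43959897 -0.22095508  0.012     ]
 [ 0.45056843 -0.10003435  0.012     ]] [ 0.50506699 -0.16593891  0.012     ] sides [np.float64(0.12095574575758042), np.float64(0.12043905582269764), np.float64(0.11996564428216012), np.float64(0.121417265097347)]
dome [[ 0.50433344 -0.16511749  0.141     ]]
upr [[ 0.50939001 -0.12410434  0.066     ]
 [ 0.50292076 -0.20815409  0.066     ]]
(324.20588235294116, 199.9558823529412, 68.0) (299.632183908046, 214.44827586206895, 87.0) [[0.51841429 0.10300879 0.112     ]
 [0.54493377 0.20321242 0.112     ]]
side dome top [[ 0.49984086 -0.15400152  0.141     ]]
```

Everything agrees: the lids are 103.6 mm apart against 104 mm nominal, and the foot measures about 121 mm against 124 mm. The bucket axis is at about (0.5045, -0.1655), hole 1 at (0.532, 0.1525) and hole 3 at (0.5575, 0.2535). I'll move over the cap and wind the wrist back clockwise.

```bash
python3 -m handwheel '[[0.03,0.03,0.01,-0.16,1],[0.06,0.06,0.02,-0.32,1],[0.09,0.09,0.02,-0.48,1],[0.12,0.12,0.02,-0.64,1],[0.15,0.15,0.02,-0.8,1],[0.18,0.18,0.02,-0.96,1],[0.21,0.21,0.02,-1.12,1],[0.24,0.24,0.02,-1.28,1],[0.27,0.27,0.02,-1.44,1],[0.295,0.3,0.01,-1.6,1],[0.315,0.32,0,-1.76,1],[0.3225,0.3265,0,-1.88,1]]'; python3 -c "
from plant import arm
print(arm.sense()['joint_pos'])"
```

```text
clock: 1.6
ee_pos: [0.5052, -0.1643, 0.2296]
ee_rot: [[0.043, -0.999, -0.003], [-0.999, -0.043, 0.001], [-0.001, 0.003, -1.0]]
contact_force: [-0.5, 0.6, 0.7]
grip_width: 1.0
finger_force: 0.0
[-2.19984389e+01  4.17692852e+00  7.92137568e+01  7.73731863e-03
  9.67876144e+01  1.55532215e+02]
```

```bash
python3 -m handwheel '[[0,0,-0.03,0,1],[0,0,-0.06,0,1],[0,0,-0.09,0,1],[0,0,-0.115,0,1],[0,0,-0.135,0,1],[0,0,-0.15,0,1],[0,0,-0.155,0,1],[0,0,-0.155,0,1]]'; python3 - <<'E'
from plant import arm
import cv2,numpy as np
s=arm.capture("side")["img"];t=arm.capture("top")["img"]
a=cv2.resize(s[125:235,300:420],(480,440),interpolation=3);b=cv2.resize(t[170:270,330:410],(320,400),interpolation=3)
o=np.zeros((440,800,3),np.uint8);o[:,:480]=a;o[:400,480:]=b
cv2.imwrite("pics/g1.png",o[:,:,::-1])
E
```

```text
clock: 2.6
ee_pos: [0.505, -0.1659, 0.0765]
ee_rot: [[0.046, -0.999, -0.0], [-0.999, -0.046, -0.0], [0.0, 0.0, -1.0]]
contact_force: [0.9, -0.4, 0.1]
grip_width: 1.002
finger_force: 0.0
```

View pics/g1.png

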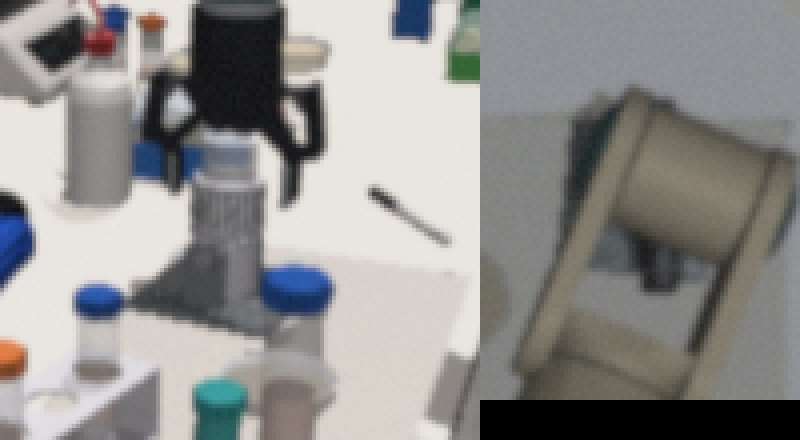

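The fingers straddle the skirt centrally in the side crop (tips at 172 and 288, cap axis at 229). I'll close gently in stages.

```bash
python3 -m handwheel '[[0,0,0,0,0.76],[0,0,0,0,0.76],[0,0,0,0,0.72],[0,0,0,0,0.72]]';python3 -m handwheel '[[0,0,0,0,0.70],[0,0,0,0,0.70]]'
```

```text
clock: 3.2
ee_pos: [0.5054, -0.1659, 0.0768]
ee_rot: [[0.046, -0.999, 0.001], [-0.999, -0.046, -0.0], [0.0, -0.001, -1.0]]
contact_force: [2.9, -0.2, 0.7]
grip_width: 0.716
finger_force: 1.1
clock: 3.45
ee_pos: [0.5056, -0.1659, 0.077]
ee_rot: [[0.046, -0.999, 0.002], [-0.999, -0.046, -0.0], [0.001, -0.002, -1.0]]
contact_force: [4.6, -0.1, 4.0]
grip_width: 0.702
finger_force: 13.4
```

```bash
python3 -m handwheel '[[0.001,0,0,0,0.5],[0.001,0,0,0,0.5],[0.001,0,0,0,0.5]]'
```

```text
clock: 3.82
ee_pos: [0.5058, -0.1659, 0.0763]
ee_rot: [[0.045, -0.999, -0.0], [-0.999, -0.045, -0.0], [0.0, 0.0, -1.0]]
contact_force: [0.9, -0.6, 2.7]
grip_width: 0.68
finger_force: 62.4
```

```bash
python3 -m handwheel '[[0,0,0.0002,0.1,0.5],[0,0,0.0005,0.2,0.5],[0,0,0.0008,0.3,0.5],[0,0,0.001,0.4,0.5]]'; python3 -c "
from plant import arm
print(arm.sense()['joint_pos'][5],arm.sense()['wrist_torque'])"
```

```text
clock: 4.32
ee_pos: [0.5058, -0.166, 0.0778]
ee_rot: [[0.434, -0.901, -0.0], [-0.901, -0.434, -0.0], [0.0, 0.0, -1.0]]
contact_force: [-1.0, -0.7, 6.5]
grip_width: 0.68
finger_force: 62.9
132.17193469134864 [-0.07486738  0.11988151 -0.13646388]
```

```bash
python3 -m handwheel '[[0,0,0.0008,0.1,0.5],[0,0,0.0012,0.2,0.5],[0,0,0.0016,0.3,0.5],[0,0,0.002,0.4,0.5],[0,0,0.0024,0.5,0.5]]'
```

```text
clock: 4.95
ee_pos: [0.5058, -0.1661, 0.0795]
ee_rot: [[0.813, -0.583, -0.0], [-0.583, -0.813, -0.001], [0.0, 0.001, -1.0]]
contact_force: [2.1, -2.5, 2.0]
grip_width: 0.685
finger_force: 62.5
```

```bash
python3 -m handwheel '[[0,0,0.0003,0.1,0.5],[0,0,0.0006,0.2,0.5],[0,0,0.0009,0.3,0.5],[0,0,0.0012,0.4,0.5],[0,0,0.0015,0.5,0.5],[0,0,0.0018,0.6,0.5]]'
```

```text
clock: 5.7
ee_pos: [0.5059, -0.1663, 0.0813]
ee_rot: [[1.0, -0.022, 0.0], [-0.022, -1.0, -0.001], [0.0, 0.001, -1.0]]
contact_force: [3.1, -3.5, 1.3]
grip_width: 0.684
finger_force: 62.4
```

```bash
python3 -m handwheel '[[0.0003,-0.0004,0.0002,0.1,0.5],[0.0003,-0.0004,0.0004,0.2,0.5],[0.0003,-0.0004,0.0006,0.3,0.5],[0.0003,-0.0004,0.0009,0.4,0.5],[0.0003,-0.0004,0.0011,0.5,0.5],[0.0003,-0.0004,0.0014,0.6,0.5]]'
```

```text
clock: 6.45
ee_pos: [0.5062, -0.1667, 0.083]
ee_rot: [[0.838, 0.546, 0.0], [0.546, -0.838, -0.001], [-0.0, 0.001, -1.0]]
contact_force: [1.1, -1.5, 3.5]
grip_width: 0.68
finger_force: 62.6
```

```bash
python3 -m handwheel '[[0.0001,-0.0002,0.0005,0.12,0.5],[0.0001,-0.0002,0.0009,0.24,0.5],[0.0001,-0.0002,0.0013,0.36,0.5],[0.0001,-0.0002,0.0016,0.48,0.5],[0.0001,-0.0002,0.002,0.6,0.5],[0.0001,-0.0002,0.0024,0.72,0.5],[0.0001,-0.0002,0.0027,0.84,0.5],[0.0001,-0.0002,0.0031,0.96,0.5]]'
```

```text
clock: 7.45
ee_pos: [0.5064, -0.1665, 0.0859]
ee_rot: [[0.032, 0.999, 0.0], [0.999, -0.032, -0.0], [0.0, 0.0, -1.0]]
contact_force: [3.2, -1.5, 2.0]
grip_width: 0.687
finger_force: 62.5
```

```bash
python3 -m handwheel '[[0.0002,-0.0001,0.0003,0.12,0.5],[0.0002,-0.0001,0.0007,0.24,0.5],[0.0002,-0.0001,0.001,0.36,0.5],[0.0002,-0.0001,0.0014,0.48,0.5],[0.0002,-0.0001,0.0017,0.6,0.5],[0.0002,-0.0001,0.0021,0.72,0.5],[0.0002,-0.0001,0.0024,0.84,0.5],[0.0002,-0.0001,0.0028,0.96,0.5]]'; python3 -c "
from plant import arm
print(arm.sense()['joint_pos'][5])"
```

```text
clock: 8.45
ee_pos: [0.5064, -0.1662, 0.0886]
ee_rot: [[-0.8, 0.599, -0.0], [0.599, 0.8, 0.001], [0.001, 0.0, -1.0]]
contact_force: [2.6, 1.0, 2.4]
grip_width: 0.686
finger_force: 62.6
-75.33394537004084
```

```bash
python3 -m handwheel '[[0.0002,0,0.0004,0.12,0.5],[0.0002,0,0.0007,0.24,0.5],[0.0002,0,0.0011,0.36,0.5],[0.0002,0,0.0014,0.48,0.5],[0.0002,0,0.0018,0.6,0.5],[0.0002,0,0.0021,0.72,0.5],[0.0002,0,0.0025,0.84,0.5],[0.0002,0,0.0028,0.96,0.5],[0.0002,0,0.0032,1.08,0.5],[0.0002,0,0.0035,1.2,0.5],[0.0002,0,0.0038,1.32,0.5]]'; python3 -c "
from plant import arm
print(arm.sense()['joint_pos'][5],arm.sense()['wrist_torque'])"
```

```text
clock: 9.82
ee_pos: [0.5063, -0.166, 0.0923]
ee_rot: [[-0.779, -0.627, -0.001], [-0.627, 0.779, 0.001], [0.0, 0.002, -1.0]]
contact_force: [0.6, 1.5, 3.1]
grip_width: 0.682
finger_force: 62.7
-150.95525214615623 [ 0.32901802 -0.03494615 -0.07795487]
```

```bash
python3 -m handwheel '[[0,0,0,0,1],[0,0,0,0,1],[0,0,0,0,1],[0,0,0,-0.18,1],[0,0,0,-0.36,1],[0,0,0,-0.54,1],[0,0,0,-0.72,1],[0,0,0,-0.9,1],[0,0,0,-1.08,1],[0,0,0,-1.26,1],[0,0,0,-1.44,1],[0,0,0,-1.62,1]]'; python3 -m handwheel '[[0,0,0,-0.18,1],[0,0,0,-0.36,1],[0,0,0,-0.54,1],[0,0,0,-0.72,1],[0,0,0,-0.9,1],[0,0,0,-1.08,1],[0,0,0,-1.26,1],[0,0,0,-1.44,1],[0,0,0,-1.62,1],[0,0,0,-1.8,1],[0,0,0,-1.98,1],[0,0,0,-2.16,1]]';  python3 -m handwheel '[[0,0,0,-0.17,1],[0,0,0,-0.34,1],[0,0,0,-0.34,0.76],[0,0,0,-0.34,0.74],[0,0,0,-0.34,0.72],[0,0,0,-0.34,0.7]]'
```

```text
clock: 11.32
ee_pos: [0.5065, -0.1665, 0.0924]
ee_rot: [[-0.579, 0.816, -0.0], [0.816, 0.579, 0.0], [0.0, -0.0, -1.0]]
contact_force: [-0.7, -0.1, -0.6]
grip_width: 0.999
finger_force: 0.0
clock: 12.82
ee_pos: [0.5066, -0.1665, 0.0924]
ee_rot: [[1.0, 0.028, -0.0], [0.028, -1.0, 0.0], [-0.0, -0.0, -1.0]]
contact_force: [-0.5, 0.6, 0.3]
grip_width: 1.003
finger_force: 0.0
clock: 13.58
ee_pos: [0.5069, -0.1666, 0.0931]
ee_rot: [[0.954, -0.3, 0.001], [-0.3, -0.954, -0.0], [0.001, 0.0, -1.0]]
contact_force: [-1.9, 0.1, 4.2]
grip_width: 0.709
finger_force: 22.7
```

```bash
python3 -m handwheel '[[0,0,0.0001,0,0.5],[0,0,0.0002,0,0.5],[0,0,0.0006,0.12,0.5],[0,0,0.0009,0.24,0.5],[0,0,0.0013,0.36,0.5],[0,0,0.0016,0.48,0.5],[0,0,0.002,0.6,0.5],[0,0,0.0023,0.72,0.5]]'
```

```text
clock: 14.58
ee_pos: [0.5073, -0.1667, 0.0956]
ee_rot: [[0.914, 0.407, 0.002], [0.407, -0.914, -0.001], [0.001, 0.001, -1.0]]
contact_force: [-0.1, 0.7, 4.7]
grip_width: 0.683
finger_force: 63.4
```

```bash
python3 -m handwheel '[[0,0,0.0006,0.12,0.5],[0,0,0.001,0.24,0.5],[0,0,0.0014,0.36,0.5],[0,0,0.0017,0.48,0.5],[0,0,0.002,0.6,0.5],[0,0,0.0024,0.72,0.5],[0,0,0.0027,0.84,0.5]]'
```

```text
clock: 15.45
ee_pos: [0.5071, -0.1663, 0.098]
ee_rot: [[0.307, 0.952, 0.001], [0.952, -0.307, 0.0], [0.001, 0.001, -1.0]]
contact_force: [0.5, 1.5, 3.9]
grip_width: 0.686
finger_force: 63.5
```

```bash
python3 -m handwheel '[[0,0,0.0005,0.12,0.5],[0,0,0.0009,0.24,0.5],[0,0,0.0013,0.36,0.5],[0,0,0.0016,0.48,0.5],[0,0,0.002,0.6,0.5]]';python3 -m handwheel '[[0,0,0.0004,0.12,0.5],[0,0,0.0008,0.24,0.5],[0,0,0.0012,0.36,0.5],[0,0,0.0015,0.48,0.5],[0,0,0.0019,0.6,0.5]]'; python3 -c "
from plant import arm
print(arm.sense()['joint_pos'][5],arm.sense()['wrist_torque'])"
```

```text
clock: 16.08
ee_pos: [0.507, -0.1663, 0.0997]
ee_rot: [[-0.285, 0.959, 0.001], [0.959, 0.285, 0.0], [0.0, 0.001, -1.0]]
contact_force: [0.5, 1.1, 3.4]
grip_width: 0.685
finger_force: 63.4
clock: 16.7
ee_pos: [0.5069, -0.1663, 0.1015]
ee_rot: [[-0.776, 0.631, 0.001], [0.631, 0.776, 0.0], [-0.0, 0.001, -1.0]]
contact_force: [0.6, 1.4, 2.5]
grip_width: 0.681
finger_force: 63.6
-73.0601955016081 [ 0.14842048 -0.06116653  0.01770519]
```

```bash
python3 -m handwheel '[[0,0,0.0004,0.12,0.5],[0,0,0.0008,0.24,0.5],[0,0,0.0012,0.36,0.5],[0,0,0.0015,0.48,0.5]]';python3 -m handwheel '[[0,0,0.0004,0.12,0.5],[0,0,0.0008,0.24,0.5],[0,0,0.0012,0.36,0.5],[0,0,0.0015,0.48,0.5]]'
```

```text
clock: 17.2
ee_pos: [0.5068, -0.1662, 0.1029]
ee_rot: [[-0.98, 0.201, 0.0], [0.201, 0.98, 0.001], [-0.0, 0.001, -1.0]]
contact_force: [0.5, 0.9, 2.4]
grip_width: 0.685
finger_force: 63.7
clock: 17.7
ee_pos: [0.5067, -0.1662, 0.1042]
ee_rot: [[-0.962, -0.274, -0.0], [-0.274, 0.962, 0.001], [-0.0, 0.001, -1.0]]
contact_force: [0.5, 1.3, 1.3]
grip_width: 0.684
finger_force: 63.8
```

```bash
python3 -m handwheel '[[0,0,0.0006,0.1,0.5],[0,0,0.001,0.2,0.5],[0,0,0.0015,0.2,0.5]]';python3 -m handwheel '[[0,0,0.0005,0,0.5],[0,0,0.001,0,0.5]]'
```

```text
clock: 18.08
ee_pos: [0.5064, -0.1664, 0.1054]
ee_rot: [[-0.89, -0.455, -0.001], [-0.455, 0.89, 0.001], [0.001, 0.001, -1.0]]
contact_force: [0.5, 0.4, -0.6]
grip_width: 0.683
finger_force: 64.2
clock: 18.32
ee_pos: [0.5066, -0.1665, 0.1068]
ee_rot: [[-0.891, -0.455, -0.0], [-0.455, 0.891, 0.0], [0.0, 0.0, -1.0]]
contact_force: [-0.1, -0.2, -1.0]
grip_width: 0.684
finger_force: 64.2
```

Force is now just the cap's weight, about -1 N, and side load is nil, so the cap is free. I'll lift it straight up carefully.

```bash
python3 -m handwheel '[[0,0,0.001,0,0.5],[0,0,0.002,0,0.5],[0,0,0.003,0,0.5]]';python3 -m handwheel '[[0,0,0.004,0,0.5],[0,0,0.01,0,0.5],[0,0,0.018,0,0.5],[0,0,0.028,0,0.5],[0,0,0.04,0,0.5],[0,0,0.052,0,0.5],[0,0,0.062,0,0.5],[0,0,0.07,0,0.5],[0,0,0.07,0,0.5]]'; python3 - <<'E'
from plant import arm
import cv2,numpy as np
s=arm.capture("side")["img"]
cv2.imwrite("pics/l1.png",cv2.resize(s[110:240,290:420],(600,600),interpolation=3)[:,:,::-1])
print(arm.sense()['joint_pos'])
E
```

```text
clock: 18.7
ee_pos: [0.5067, -0.1665, 0.1101]
ee_rot: [[-0.89, -0.456, 0.0], [-0.456, 0.89, 0.0], [-0.0, 0.0, -1.0]]
contact_force: [0.9, 0.4, -0.9]
grip_width: 0.684
finger_force: 64.2
clock: 19.82
ee_pos: [0.507, -0.1666, 0.1807]
ee_rot: [[-0.89, -0.456, 0.001], [-0.456, 0.89, -0.0], [-0.001, -0.001, -1.0]]
contact_force: [-0.1, 0.1, -1.1]
grip_width: 0.683
finger_force: 64.2
[-2.21616906e+01  5.53570983e+00  8.34233316e+01  3.59221294e-03
  9.10375954e+01 -1.39272905e+02]
```

View pics/l1.png

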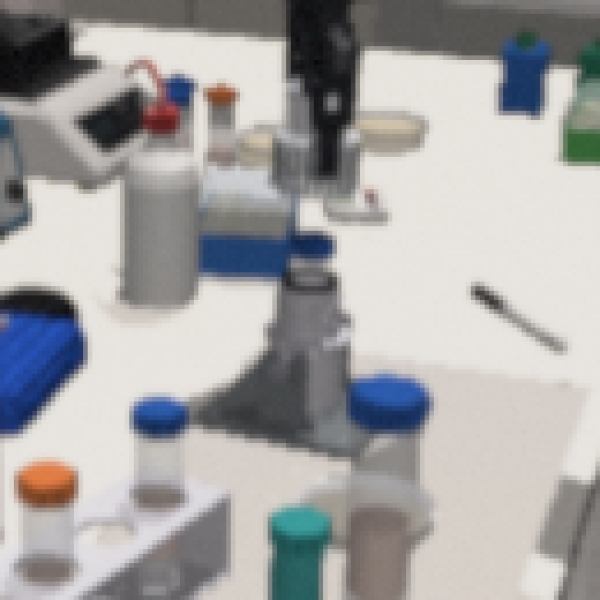

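The side crop shows the cap held with its rim at about (318,190), clear above the blue-lidded tube at (312,245), which still stands in the bucket. I'll carry the cap to bare worktop on the -y side of the stand.

```bash
python3 -m handwheel '[[0,-0.02,0,0,0.5],[0,-0.06,0,0,0.5],[0.002,-0.1,0,0,0.5],[0.004,-0.14,0,0,0.5],[0.004,-0.158,-0.02,0,0.5],[0.004,-0.158,-0.055,0,0.5],[0.004,-0.158,-0.09,0,0.5],[0.004,-0.158,-0.12,0,0.5],[0.004,-0.158,-0.145,0,0.5],[0.004,-0.158,-0.158,0,0.5],[0.004,-0.158,-0.164,0,0.5],[0.004,-0.158,-0.167,0,0.5]]'; python3 -m handwheel '[[0,0,-0.001,0,0.5],[0,0,-0.002,0,0.5],[0,0,-0.003,0,0.5]]'
```

```text
clock: 21.38
ee_pos: [0.511, -0.3247, 0.0133]
ee_rot: [[-0.89, -0.456, 0.001], [-0.456, 0.89, -0.0], [-0.0, -0.001, -1.0]]
contact_force: [0.0, 0.1, -1.4]
grip_width: 0.685
finger_force: 64.4
clock: 21.75
ee_pos: [0.5109, -0.3246, 0.0104]
ee_rot: [[-0.89, -0.456, 0.001], [-0.456, 0.89, -0.0], [-0.0, -0.001, -1.0]]
contact_force: [-0.8, -0.9, -0.4]
grip_width: 0.686
finger_force: 64.4
```

```bash
python3 -m handwheel '[[0,0,-0.0006,0,0.5],[0,0,-0.0012,0,0.5],[0,0,-0.0012,0,0.5]]'; python3 -m handwheel '[[0,0,-0.0005,0,0.5],[0,0,-0.001,0,0.5],[0,0,-0.001,0,0.5]]'
```

```text
clock: 22.12
ee_pos: [0.5108, -0.3245, 0.009]
ee_rot: [[-0.89, -0.456, 0.0], [-0.456, 0.89, 0.0], [-0.0, -0.0, -1.0]]
contact_force: [-0.5, 0.1, -0.6]
grip_width: 0.69
finger_force: 64.5
clock: 22.5
ee_pos: [0.5109, -0.3245, 0.0088]
ee_rot: [[-0.89, -0.456, 0.0], [-0.456, 0.89, 0.0], [-0.0, -0.0, -1.0]]
contact_force: [-1.6, 3.1, 6.1]
grip_width: 0.683
finger_force: 65.0
```

```bash
python3 -m handwheel '[[0,0,0.0008,0,0.7],[0,0,0.0008,0,1],[0,0,0.0008,0,1],[0,0,0.0008,0,1],[0,0,0.01,0,1],[0,0,0.04,0,1],[0,0,0.08,0,1],[0,0,0.12,-0.18,1],[-0.001,0.03,0.15,-0.36,1],[-0.003,0.07,0.17,-0.54,1],[-0.004,0.11,0.18,-0.72,1],[-0.0045,0.14,0.18,-0.9,1]]'; python3 -m handwheel '[[0,0.018,0,-0.18,1],[0,0.018,0,-0.36,1],[0,0.018,0,-0.54,1],[0,0.018,0,-0.72,1],[0,0.018,0,-0.9,1],[0,0.018,0,-1.08,1],[0,0.018,0,-1.26,1],[0,0.018,0,-1.395,1],[0,0.018,0,-1.395,1]]'; python3 - <<'E'
from plant import arm
import cv2,numpy as np
s=arm.capture("side")["img"];t=arm.capture("top")["img"]
cv2.imwrite("pics/s_a.png",s[:,:,::-1])
a=cv2.resize(s[140:260,290:420],(520,480),interpolation=3);b=cv2.resize(t[185:245,395:465],(280,240),interpolation=3)
o=np.zeros((480,800,3),np.uint8);o[:,:520]=a;o[:240,520:]=b
cv2.imwrite("pics/p1.png",o[:,:,::-1]); print(arm.sense()['joint_pos'])
E
```

```text
clock: 24.0
ee_pos: [0.5066, -0.1832, 0.19]
ee_rot: [[-0.908, 0.419, 0.003], [0.419, 0.908, -0.001], [-0.003, 0.0, -1.0]]
contact_force: [0.5, 0.1, -0.2]
grip_width: 0.999
finger_force: 0.0
clock: 25.12
ee_pos: [0.5063, -0.1665, 0.1885]
ee_rot: [[0.247, 0.969, 0.001], [0.969, -0.247, -0.0], [-0.0, 0.001, -1.0]]
contact_force: [-0.4, 0.5, -0.2]
grip_width: 1.003
finger_force: 0.0
[-2.21803900e+01  5.18847264e+00  8.28551342e+01  4.82347541e-04
  9.19167115e+01 -7.95921302e+00]
```

View pics/p1.png

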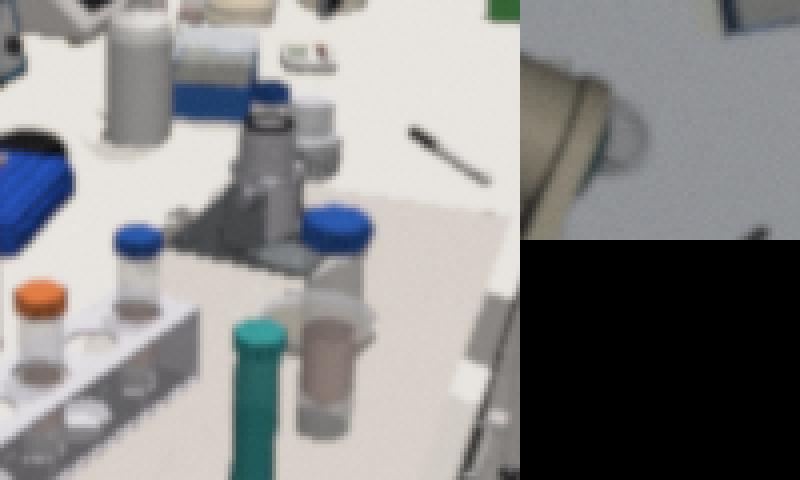

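The side crop shows the cap standing upright, mouth down, beyond the stand at (318,135). The tube's lid is visible above the neck. Next I'll pinch the tube.

```bash
python3 -m handwheel '[[0,0,-0.02,0,1],[0,0,-0.04,0,1],[0,0,-0.06,0,1],[0,0,-0.07,0,1],[0,0,-0.075,0,0.8],[0,0,-0.075,0,0.6],[0,0,-0.075,0,0.48],[0,0,-0.075,0,0.42],[0,0,-0.075,0,0.36],[0,0,-0.075,0,0.36]]'
```

```text
clock: 26.48
ee_pos: [0.5062, -0.1665, 0.1129]
ee_rot: [[0.248, 0.969, 0.0], [0.969, -0.248, -0.0], [-0.0, 0.0, -1.0]]
contact_force: [-0.7, -0.9, -0.1]
grip_width: 0.364
finger_force: 0.0
```

```bash
python3 -m handwheel '[[0,0,0,0,0.2],[0,0,0,0,0.2],[0,0,0,0,0.2],[0,0,0,0,0.2]]'
```

```text
clock: 26.98
ee_pos: [0.5064, -0.1666, 0.1132]
ee_rot: [[0.248, 0.969, 0.001], [0.969, -0.248, -0.0], [-0.0, 0.001, -1.0]]
contact_force: [0.2, -0.4, 3.4]
grip_width: 0.312
finger_force: 59.3
```

```bash
python3 -m handwheel '[[0,0,0.005,0,0.2],[0,0,0.015,0,0.2],[0,0,0.03,0,0.2],[0,0,0.05,0,0.2],[0,0,0.075,0,0.2],[0,0,0.1,0,0.2],[0,0,0.12,0,0.2],[0,0,0.13,0,0.2],[0.002,0.02,0.13,0,0.2],[0.004,0.05,0.13,0,0.2],[0.007,0.08,0.13,0,0.2],[0.01,0.11,0.13,0,0.2]]'; python3 -m handwheel '[[0.003,0.04,0,0,0.2],[0.006,0.08,0,0,0.2],[0.009,0.12,0,0,0.2],[0.012,0.155,0,0,0.2],[0.015,0.185,0,0,0.2],[0.017,0.203,0,0,0.2],[0.017,0.2085,0,0,0.2],[0.017,0.2085,0,0,0.2]]'; python3 - <<'E'
from h import *
from plant import arm
print("side holes",plane("side",S([(327,340),(219,408)]),.06))
c2=arm.capture("side");s=c2["img"];p=proj("side",[[.5335,.152,.06],[.5335,.152,.004]]);print(p)
x0,y0=int(p[0][0])-45,int(p[0][1])-60
cv2.imwrite("pics/r1.png",cv2.resize(s[y0:y0+90,x0:x0+110],None,fx=6,fy=6,interpolation=3)[:,:,::-1]);print(x0,y0)
E
```

```text
clock: 28.48
ee_pos: [0.5158, -0.0544, 0.2419]
ee_rot: [[0.248, 0.969, -0.002], [0.969, -0.248, 0.001], [0.0, -0.002, -1.0]]
contact_force: [0.1, 0.2, -0.4]
grip_width: 0.312
finger_force: 59.0
clock: 29.48
ee_pos: [0.5331, 0.1517, 0.2426]
ee_rot: [[0.248, 0.969, -0.0], [0.969, -0.248, -0.0], [-0.0, -0.0, -1.0]]
contact_force: [-0.8, 0.6, -0.2]
grip_width: 0.311
finger_force: 59.0
side holes [[0.52855354 0.15805446 0.06      ]
 [0.5558054  0.25453567 0.06      ]]
[[311.97132567 224.55626141]
 [312.04096832 243.00160824]]
266 164
```

View pics/r1.png

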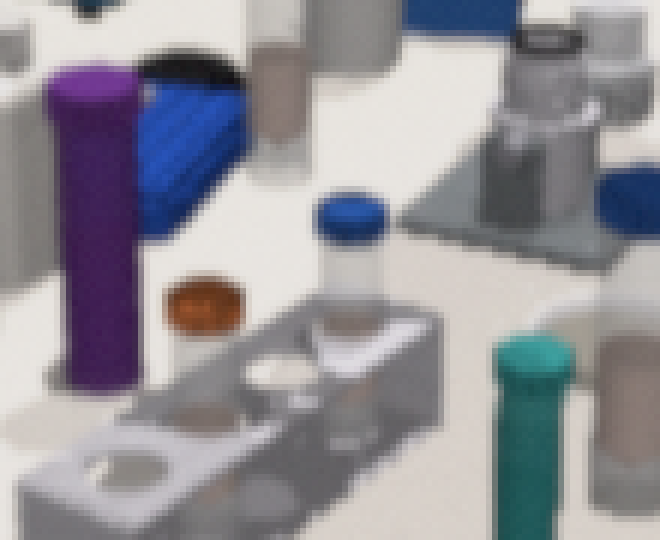

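```bash
python3 - <<'E'
from h import *
print(proj("side",[[.5331,.1517,.151],[.5331,.1517,.06],[.5335,.155,.06],[.537,.152,.06]]))
f=lambda u:(np.array(u,float)+.5)/6-.5+[266,164]
print("foot,hole px",f((279,178)),f((284,372)),"hole",plane("side",[f((284,372))],.06))
E
```

```text
[[312.05423443 192.61272425]
 [312.1572024  224.53191067]
 [311.53418794 225.07615443]
 [310.72764829 224.3158539 ]]
foot,hole px [312.08333333 193.25      ] [312.91666667 225.58333333] hole [[0.5291479  0.15618108 0.06      ]]
```

```bash
python3 -m handwheel '[[-0.0015,0.0012,-0.01,0,0.2],[-0.0015,0.0012,-0.03,0,0.2],[-0.0015,0.0012,-0.05,0,0.2],[-0.0015,0.0012,-0.07,0,0.2],[-0.0015,0.0012,-0.08,0,0.2],[-0.0015,0.0012,-0.085,0,0.2]]'; python3 -m handwheel '[[0,0,-0.002,0,0.2],[0,0,-0.004,0,0.2],[0,0,-0.006,0,0.2],[0,0,-0.007,0,0.2]]';python3 - <<'E'
from plant import arm
import cv2
s=arm.capture("side")["img"]
cv2.imwrite("pics/r2.png",cv2.resize(s[164:254,266:376],None,fx=6,fy=6,interpolation=3)[:,:,::-1])
E
```

```text
clock: 30.28
ee_pos: [0.5316, 0.1529, 0.1573]
ee_rot: [[0.249, 0.969, -0.0], [0.969, -0.249, -0.0], [-0.0, -0.0, -1.0]]
contact_force: [-0.3, -0.3, 0.7]
grip_width: 0.308
finger_force: 59.0
clock: 30.78
ee_pos: [0.5318, 0.1532, 0.1509]
ee_rot: [[0.248, 0.969, 0.0], [0.969, -0.248, 0.0], [0.0, 0.0, -1.0]]
contact_force: [-0.3, 0.3, -0.7]
grip_width: 0.309
finger_force: 59.0
```

View pics/r2.png

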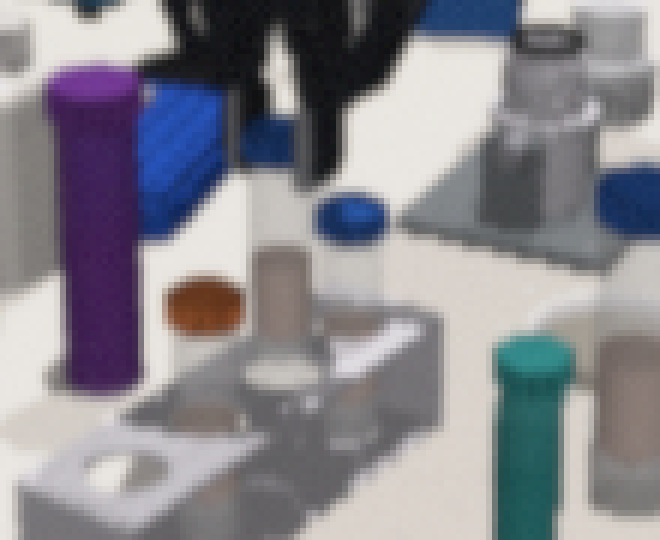

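The foot sits centred at the mouth of hole 1, around (282,375) in the crop. Lowering with feel.

```bash
python3 -m handwheel '[[0,0,-0.003,0,0.2],[0,0,-0.006,0,0.2],[0,0,-0.009,0,0.2],[0,0,-0.012,0,0.2]]'; python3 -m handwheel '[[0,0,-0.005,0,0.2],[0,0,-0.01,0,0.2],[0,0,-0.016,0,0.2],[0,0,-0.022,0,0.2],[0,0,-0.028,0,0.2],[0,0,-0.034,0,0.2],[0,0,-0.038,0,0.2],[0,0,-0.039,0,0.2]]'
```

```text
clock: 31.32
ee_pos: [0.5317, 0.1532, 0.1385]
ee_rot: [[0.248, 0.969, -0.0], [0.969, -0.248, -0.0], [-0.0, -0.0, -1.0]]
contact_force: [0.8, 0.2, -0.4]
grip_width: 0.31
finger_force: 59.0
clock: 32.33
ee_pos: [0.5316, 0.1532, 0.0995]
ee_rot: [[0.248, 0.969, -0.0], [0.969, -0.248, -0.0], [-0.0, -0.0, -1.0]]
contact_force: [-0.2, 0.9, 0.4]
grip_width: 0.309
finger_force: 59.0
```

No side contact. The last 4 mm by feel.

```bash
python3 -m handwheel '[[0,0,-0.001,0,0.2],[0,0,-0.002,0,0.2],[0,0,-0.003,0,0.2],[0,0,-0.0036,0,0.2],[0,0,-0.0036,0,0.2]]';python3 -m handwheel '[[0,0,-0.0005,0,0.2],[0,0,-0.001,0,0.2],[0,0,-0.001,0,0.2]]'
```

```text
clock: 32.95
ee_pos: [0.5317, 0.1532, 0.0962]
ee_rot: [[0.248, 0.969, 0.0], [0.969, -0.248, -0.0], [-0.0, 0.0, -1.0]]
contact_force: [0.1, -0.1, 0.1]
grip_width: 0.308
finger_force: 59.0
clock: 33.33
ee_pos: [0.5317, 0.1532, 0.0952]
ee_rot: [[0.248, 0.969, 0.0], [0.969, -0.248, -0.0], [0.0, 0.0, -1.0]]
contact_force: [0.2, 1.2, -0.2]
grip_width: 0.312
finger_force: 59.0
```

```bash
python3 -m handwheel '[[0,0,-0.0005,0,0.2],[0,0,-0.001,0,0.2],[0,0,-0.001,0,0.2]]';python3 -m handwheel '[[0,0,-0.0003,0,0.2],[0,0,-0.0006,0,0.2]]'
```

```text
clock: 33.7
ee_pos: [0.5319, 0.1533, 0.0951]
ee_rot: [[0.248, 0.969, 0.001], [0.969, -0.248, 0.0], [0.001, 0.001, -1.0]]
contact_force: [-2.4, -0.5, 5.8]
grip_width: 0.314
finger_force: 59.6
clock: 33.95
ee_pos: [0.532, 0.1534, 0.0951]
ee_rot: [[0.248, 0.969, 0.001], [0.969, -0.248, 0.001], [0.001, 0.001, -1.0]]
contact_force: [-2.5, -0.9, 9.3]
grip_width: 0.312
finger_force: 59.9
```

Floor contact is firm: 9 N at the expected height of 0.0951. I'll ease off, release and rise.

```bash
python3 -m handwheel '[[0,0,0.001,0,0.2],[0,0,0.001,0,0.36],[0,0,0.001,0,0.45],[0,0,0.001,0,0.6],[0,0,0.001,0,0.9],[0,0,0.001,0,1],[0,0,0.001,0,1],[0,0,0.02,0,1],[0,0,0.05,0,1],[0,0,0.09,0,1],[0,0,0.13,0,1]]';  python3 -m handwheel '[[-0.02,-0.04,0.01,0,1],[-0.04,-0.09,0.01,0,1],[-0.06,-0.14,0.01,0,1],[-0.08,-0.19,0.01,0,1],[-0.1,-0.24,0.01,0,1],[-0.12,-0.28,0.01,0,1],[-0.13,-0.3,0.01,0,1],[-0.13,-0.3,0.01,0,1]]'; python3 - <<'E'
from plant import arm
import cv2,numpy as np
s=arm.capture("side")["img"];t=arm.capture("top")["img"]
a=cv2.resize(s[140:285,235:425],(760,580),interpolation=3)
cv2.imwrite("pics/f1.png",a[:,:,::-1]);cv2.imwrite("pics/f2.png",cv2.resize(t[165:285,180:460],(800,343),interpolation=3)[:,:,::-1])
E
```

```text
clock: 35.33
ee_pos: [0.5317, 0.1532, 0.2265]
ee_rot: [[0.248, 0.969, 0.002], [0.969, -0.248, 0.0], [0.001, 0.002, -1.0]]
contact_force: [0.5, 0.0, -1.1]
grip_width: 0.998
finger_force: 0.0
clock: 36.33
ee_pos: [0.4014, -0.1478, 0.2351]
ee_rot: [[0.251, 0.968, 0.002], [0.968, -0.251, -0.001], [-0.0, 0.002, -1.0]]
contact_force: [1.0, 0.4, 0.5]
grip_width: 0.999
finger_force: 0.0
```

View pics/f1.png

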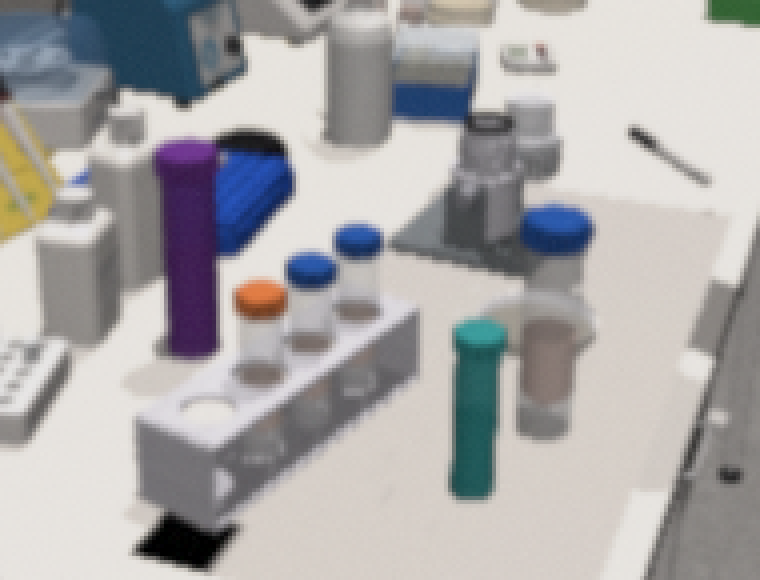

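The spun tube stands upright in hole 1 at (311,300), level with its neighbours at (261,330) and (358,270). The cap stands mouth down beside the stand at (533,140), the bucket is empty, and everything else is where it was.

```bash
python3 -c "
from plant import arm
print(arm.job_done())"
```

```text
the job is handed in; nothing more can be done
None
```

The cap came off the bucket and stands mouth down on the worktop beside its stand, the spun tube is upright on the floor of rack hole 1, nothing was dropped or moved out of place in the last side picture, and the job was handed in with the robot clock at about 36 s.

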